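Press a slide tray down and slide it home under a leaf spring

TASK

The slide tray sits raised on the sprung lift bed at the open end of the loading dock. With the fingertips (the ribbed pad behind its ridge is meant for them) press the tray down hard against the bed and, still pressing, slide it forward under the leaf spring until it is fully home against the rubber end stop, so that the bed springs up again behind it; then let go and draw clear. Do not lift or tip up the tray, and leave the salve jar, the small vial and the stopper where they stand.

Things in the scene. Friction and masses are not known exactly. Their poses are not given: they have to be found in the camera images.
- dock: Fixed loading dock, a channel 242 (x) x 112 (y) x 55 mm high. Origin: centre of its underside; x = loading direction, z up. Guide rails: inner faces y = +-46.75, tops z = 35 mm. Open at -x, where the lift bed lies (x = -119 to -13); fixed deck beyond x = -11, top z = 20. A bridge (x = 81 to 107, top z = 55) carries the leaf. Rubber end stop's face at x = 112. Place and heading vary.
- slide_tray: Loose grey tray 120 (x) x 90 (y) x 8 mm with two glass slides, 0.1 to 0.2 kg. Origin: centre of its underside; nose x = +60, tail x = -60. A thumb ridge (x = -28 to -22, 84 wide) stands 8 mm above its top. Starts level on the raised bed, underside z = 30 in the dock frame, nose at dock x = 3 to 21, along dock x. Home: origin at dock x = 52, z = 20 mm, nose on the stop.
- thumb_pad (a point): Centre of the tray's flat ribbed thumb pad (32 mm long, from the ridge to the tail), on the tray's top surface, 16 mm behind the ridge's rear face: fingertips press down here and push forward against the ridge. Axes as the tray's.
- tray_nose (a point): Middle of the tray's lower nose edge. With the tray raised, the nose only butts against the leaf's lip and cannot pass; pressed down 8 to 10 mm (10 = on the bed's stop, level with the deck), the nose lifts the lip and passes.
- stop_face (a point): On the end stop's face at deck height, in the middle of the dock (dock x = 112, y = 0, z = 20 mm); axes as the dock's.
- leaf_lip (a point): Lowest point of the leaf spring's polished rolled lip (radius 8 mm, 26 mm wide), at dock x = 39 mm; at rest 26.5 mm above the dock's underside, 6.5 mm above the deck, so that it drags on the 8 mm tray with about 4 N. The leaf is 18 mm wide and runs from the lip up to the bridge.
- lift_bed (a joint): The sprung bed: 0 = up, 0.010 m = pressed fully down, level with the deck (hard stop there). The springs push up with 5 N at the top and 10 N at the bottom; press with some 10 to 20 N to keep it down. It rises again by itself when the tray's tail has passed it (last 5 mm before home) or when released.
- leaf (a joint): The leaf spring's lift angle: 0 = at rest, about 0.025 rad when its lip rides on the tray; grows as the lip rises.
- salve_jar: Bystander: white jar with a black lid, 60 mm across, 41 mm high, on the worktop; origin at the centre of its underside. Not to be moved.
- black_cap_vial: Bystander: small white vial with a black cap, 22 mm across, 45 mm high; origin at the centre of its underside. Not to be moved.
- stopper: Bystander: dark rubber stopper, 42 mm across, 28 mm high; origin at the centre of its underside. Not to be moved.

How it is judged:
By the outcome, as a careful person would: the job done as asked, in the order asked, and still so for the second after the job is handed in, with the robot touching nothing.
It also fails if it takes over 42 s, if anything falls off the work surface, if the arm or the gripper's body presses on something with over 40 N, if the wrist force passes 120 N, or if a joint passes its speed limit or range.

ROBOT

A 7-joint arm with a two-finger parallel gripper is mounted at the origin on a cart in front of the work surface, level with it; the furniture and walls round the work are solid. World frame = base frame: x ahead of the robot, y to its left, z up, the work surface at z = 0. Lengths are in m, angles in rad, forces in N, time in s.
With the tool pointing down it reaches from about 0.425 to 0.925 m from the base axis. Payload 6.8 kg.
Tool frame: the origin (TCP) lies midway between the tips of the shut fingers; the grasp point (between the pads) lies 19 mm behind it; z points along the fingers, y is the direction in which the jaws open and shut (so a half turn about z gives the same grasp; the last joint's range is limited). The gripper opens to 88 mm and grips with 3 to 60 N. Pads are 20 mm wide; open, the fingers measure 115 mm over their backs; the gripper's body (75 mm by 178 mm) begins 61 mm behind the grasp point.
Start: joints at [1.153, 0.477, 0.022, 1.555, -0.011, 1.109, -0.083], TCP at [0.206, -0.643, 0.223] pointing down, gripper open.
Joint ranges: [-2.96, 2.96], [-0.34, 2.1], [-1.41, 1.46], [0.24, 2.44], [-1.37, 4.51], [0.17, 1.92], [-2.96, 2.96]. Speed limits (rad/s): [2.39, 2.39, 3.14, 3.14, 3.14, 3.14, 3.14].

INTERFACE

Orientations are given as a rotation vector (axis times angle).
In Python, from plant import readout, vision, hand_in gives the robot as it stands. The module is installed in compiled form; this text tells all that it offers.
- The arm moves only by the tool move_arm, never from a script. Its argument "series" is a list that holds one entry, the list of rows, each a list of 7 numbers: the shift along the tool's x, y, z in cm, then the turn, a rotation vector about the tool's x, y, z in rad, then the closure, from 0 (fully open) to 1 (shut). A call has 1 to 8 rows; each row is the pose to reach, as a shift and turn from the pose commanded when the call began, along the tool's axes at that moment; what a row does not reach only later rows make up. A row lasts 1/12 s, in which the tool goes at most 41.7 mm and 7.16 degrees, less where a joint would pass 70% of its speed; a pose out of reach is approached as far as the arm can. A call with a gripper value outside its range is refused whole. The fingers move at their own pace and stop on an object; "newtons" is the grip in N (left out, the last holds). Time passes only in rows, so rows that repeat a pose let the fingers close. It gives the time, the measured TCP pose, the force and the opening at its end, in the units of the state.
- readout.sense(): the state, without advancing time (a new reading comes with each control period).
- vision.capture(name): name is "scene" or "top"; returns (picture, depth): 420x560x3 uint8, red, green, blue; 420x560 float32, m along the optical axis (not along the pixel's ray), 0 where there is no reading.
- vision.get_calibration(name): a dict with "fovy" (degrees; the focal length in pixels is half the picture's height over the tangent of half this angle, whatever the lens; pixels are square), "cx", "cy" (the principal point, pixels), "R" (3x3) and "t" (3): a world point X has camera coordinates R X + t. Camera axes: x right, y down, z forward; pixel columns grow to the right and rows downward; lengths in m; the calibration is good to about 2 mm. A picture is of the moment at which its call begins. get_calibration takes no time and is no camera call.
- hand_in(): hands the job in, once; it reports no verdict.
The state is a dict: "clock": time; "joint_pos": joint angles; "joint_vel": joint speeds; "effort": joint torques, N m; "position": TCP position; "orientation": TCP orientation; "wrist_force": force on the tool from outside, world axes, zero at the start; "moment": the same for the moment, N m; "width": opening from 0.0 (shut) to 1.0 (fully open).
Only numpy, scipy, OpenCV 4.12 (cv2) and the standard library are available. Lean on these libraries where they do the work, as an engineer would, in place of code of your own. Each camera call takes 0.05 s, during which the arm holds its last target. There are 200 camera calls.

## Working session

There is one attempt and no reset: what is moved stays moved. The work goes in short steps, Python scripts to look and compute and a tool call to move; the robot and the scene stay as the last step left them, time stands still between calls to the robot, and variables do not carry over. Pictures are saved under pics/ and viewed, about 8 in all and at most 12, crops included, and the job is handed in when it is done.

Besides the shell and the picture viewer there is one more tool, called as name(argument=value, ...), one argument or row to a line, values as JSON. move_arm: Moves the arm, as the interface text tells. Its arguments: {"type":"object","properties":{"series":{"type":"array","items":{"type":"array","items":{"type":"array","items":{"type":"number"}}}},"newtons":{"type":"number"}},"required":["series"]}

```bash
mkdir -p pics; cat > h.py <<'E'
import numpy as np, cv2
from plant import readout, vision, hand_in
def cap(n,fn=None):
    p,d=vision.capture(n)
    if fn: cv2.imwrite('pics/'+fn+'.png',cv2.cvtColor(p,cv2.COLOR_RGB2BGR))
    return p,d
def K(n):
    c=vision.get_calibration(n); f=210/np.tan(np.radians(c['fovy'])/2)
    return f,c['cx'],c['cy'],np.array(c['R']),np.array(c['t'])
def cast(n,uv,z):
    f,cx,cy,R,t=K(n); uv=np.atleast_2d(uv).astype(float)
    r=np.c_[(uv[:,0]-cx)/f,(uv[:,1]-cy)/f,np.ones(len(uv))]@R
    o=-R.T@t
    return o+r*((z-o[2])/r[:,2])[:,None]
def cloud(n,d):
    f,cx,cy,R,t=K(n); v,u=np.mgrid[:420,:560]
    P=np.stack([(u-cx)/f*d,(v-cy)/f*d,d],-1)
    return (P-t)@R
E
python3 - <<'E'
from h import *
for n in('scene','top'):
    p,d=cap(n,n+'0'); c=vision.get_calibration(n); print(n,c['fovy'],c['cx'],c['cy'],-np.array(c['R']).T@c['t']); print(np.round(c['R'],2).tolist())
s=readout.sense(); print(s)
E
```

```text
scene 50.34424935206831 277.14972739383376 207.49685042172501 [-0.1339481   0.39991677  0.53092411]
[[-0.46, -0.89, 0.01], [-0.43, 0.22, -0.87], [0.77, -0.41, -0.49]]
top 57.983183575429535 282.44536433995114 211.46014163570953 [ 5.27578297e-01 -8.08298379e-04  1.07286675e+00]
[[-0.01, -1.0, -0.01], [-1.0, 0.01, -0.09], [0.09, 0.01, -1.0]]
{'clock': 0.1, 'joint_pos': array([ 1.15286786,  0.47766243,  0.02235131,  1.55631812, -0.0115271 ,
        1.10932321, -0.08312393]), 'joint_vel': array([-0.0002963 , -0.00154173, -0.0007003 , -0.00316676, -0.0014908 ,
       -0.00030382, -0.00013479]), 'effort': array([ 4.14311755e-03, -5.84088242e+01,  1.53941955e+00, -2.73314202e+01,
       -5.42389916e-02,  1.30911113e-02,  4.28942838e-05]), 'position': array([ 0.20563348, -0.64235309,  0.22183056]), 'orientation': array([-3.10244819e+00, -4.84458228e-01,  5.26667860e-04]), 'wrist_force': array([-0.19678743,  0.10599554,  0.01015763]), 'moment': array([-0.00642763, -0.02087514, -0.03639869]), 'width': 1.000775419711704}
```

View pics/scene0.png

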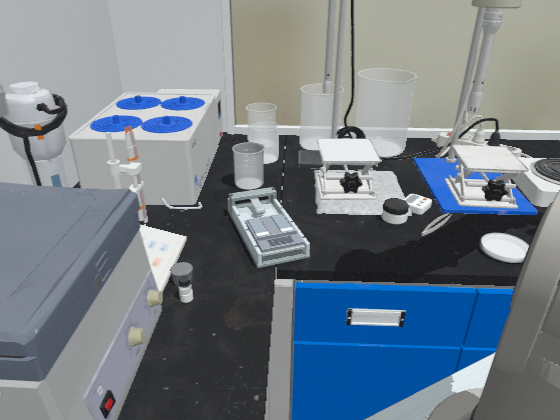

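View pics/top0.png

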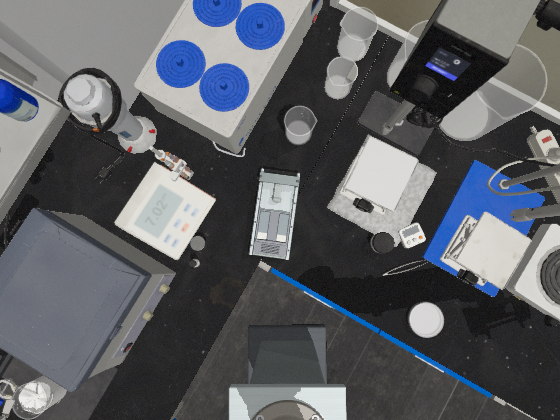

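The dock shows at top (250–299, 168–260), its open end towards the robot. The jar is at (382,242), and the stopper and vial are at (198,243) and (194,262). Next I'll measure the dock and tray.

```bash
python3 - <<'E'
from h import *
p,d=cap('top'); P=cloud('top',d)
Z=P[...,2]
sub=np.s_[150:275,235:315]
m=np.zeros((420,560),np.uint8)
m[sub]=((Z[sub]>0.012)&(Z[sub]<0.08))*1
n,l,st,_=cv2.connectedComponentsWithStats(m); i=1+np.argmax(st[1:,4]); m=(l==i)
print(st[i])
v,u=np.nonzero(m)
XY=P[m][:,:2].astype(np.float32)
r=cv2.minAreaRect(XY); print('rect',r)
c=np.array(r[0]);
ang=np.radians(r[2]); 
ax=cv2.boxPoints(r); e=[ax[1]-ax[0],ax[2]-ax[1]]; e=max(e,key=np.linalg.norm); e=e/np.linalg.norm(e); e*=np.sign(e[0]); print('dir',e,np.degrees(np.arctan2(e[1],e[0])))
# height map in rect frame
q=(P[m][:,:2]-c)@np.c_[e,[-e[1],e[0]]]
z=P[m][:,2]
for a in range(-125,126,6):
    k=abs(q[:,0]*1000-a)<3
    print(a,[ (round(float(np.median(z[k&(abs(q[:,1]*1000-b)<4)])*1000)) if (k&(abs(q[:,1]*1000-b)<4)).any() else None) for b in (-50,-35,-20,-8,0,8,20,35,50)])
big=cv2.cvtColor(cv2.resize(p[155:275,235:315],None,fx=5,fy=5,interpolation=cv2.INTER_CUBIC),cv2.COLOR_RGB2BGR)
cv2.imwrite('pics/topz.png',big)
p,d=cap('scene')
cv2.imwrite('pics/scz.png',cv2.cvtColor(cv2.resize(p[180:270,215:320],None,fx=6,fy=6,interpolation=cv2.INTER_CUBIC),cv2.COLOR_RGB2BGR))
E
```

```text
[ 249  168   51   92 3393]
rect ((0.6225689649581909, 0.030628759413957596), (0.10903500020503998, 0.24091656506061554), 81.95254516601562)
dir [ 0.9901524  -0.13999324] -8.047455
-125 [None, None, None, None, None, None, None, None, None]
-119 [33, 30, 29, 30, 27, 29, 27, 29, 34]
-113 [35, 39, 37, 37, 37, 38, 39, 33, 32]
-107 [33, 40, 38, 40, 38, 36, 37, 38, 35]
-101 [35, 38, 37, 39, 38, 39, 38, 39, 34]
-95 [34, 40, 37, 37, 39, 38, 37, 38, 33]
-89 [34, 38, 38, 37, 38, 38, 39, 37, 36]
-83 [34, 42, 38, 40, 40, 40, 39, 39, 33]
-77 [33, 42, 42, 43, 44, 41, 45, 45, 36]
-71 [35, 38, 39, 39, 38, 36, 40, 39, 35]
-65 [36, 40, 38, 39, 37, 39, 39, 39, 35]
-59 [35, 38, 38, 37, 39, 37, 40, 38, 35]
-53 [34, 40, 41, 37, 37, 39, 39, 40, 34]
-47 [34, 38, 38, 38, 38, 40, 39, 40, 35]
-41 [34, 39, 38, 38, 38, 36, 39, 39, 34]
-35 [34, 40, 39, 38, 40, 39, 40, 39, 34]
-29 [34, 38, 39, 39, 38, 39, 40, 39, 35]
-23 [36, 39, 40, 38, 37, 38, 38, 39, 35]
-17 [36, 38, 39, 39, 38, 39, 39, 39, 35]
-11 [33, 39, 38, 38, 37, 37, 39, 38, 34]
-5 [35, 38, 41, 39, 37, 39, 40, 39, 34]
1 [35, 40, 40, 37, 39, 37, 37, 38, 34]
7 [36, 21, 21, 21, 24, 24, 21, 18, 34]
13 [35, 20, 21, 20, 18, 20, 20, 20, 34]
19 [34, 20, 20, 20, 20, 20, 20, 19, 33]
25 [35, 21, 20, 19, 21, 18, 19, 20, 32]
31 [34, 21, 18, 22, 33, 20, 21, 20, 36]
37 [35, 21, 19, 42, 44, 41, 21, 19, 35]
43 [36, 20, 20, 40, 41, 40, 19, 20, 34]
49 [34, 21, 19, 20, 41, 40, 21, 22, 35]
55 [35, 18, 20, 40, 40, 39, 20, 20, 36]
61 [35, 19, 20, 39, 42, 40, 19, 19, 32]
67 [34, 19, 20, 21, 40, 42, 21, 20, 34]
73 [36, 20, 20, 40, 43, 44, 19, 21, 35]
79 [35, 23, 23, 43, 47, 46, 21, 20, 36]
85 [54, 55, 54, 55, 54, 55, 55, 53, 55]
91 [57, 54, 54, 55, 56, 54, 53, 55, 55]
97 [56, 55, 55, 55, 55, 56, 56, 56, 57]
103 [54, 55, 55, 55, 54, 55, 54, 55, 57]
109 [35, 34, 52, 30, 36, 36, 30, 30, 34]
115 [35, 36, 37, 35, 37, 35, 35, 36, 33]
121 [35, 35, 33, 36, 33, 37, 35, 34, 34]
```

View pics/topz.png

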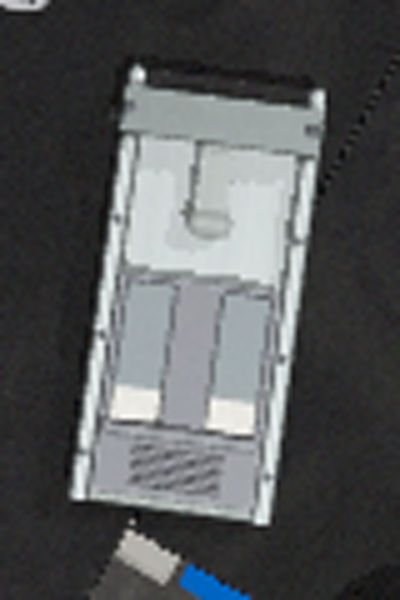

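View pics/scz.png

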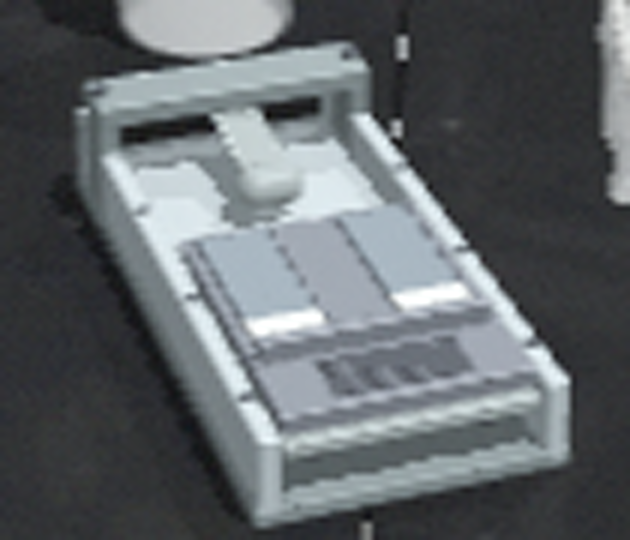

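The views agree: dock centre ≈ (0.6225, 0.0306), heading ≈ −8°, tray nose at dock x ≈ 5, and ridge centre at ≈ −79. Now I'll compute the approach.

```bash
cat >> h.py <<'E'
from scipy.spatial.transform import Rotation as Ro
C=np.array([0.6225,0.0306]); H=np.radians(-8.05)
E1=np.array([np.cos(H),np.sin(H)]); E2=np.array([-E1[1],E1[0]])
def where():
    s=readout.sense(); R=Ro.from_rotvec(s['orientation']).as_matrix(); q=s['position'][:2]-C
    print('t',round(s['clock'],2),'dock mm',np.round([q@E1*1e3,q@E2*1e3,s['position'][2]*1e3],1),'F dock',np.round([s['wrist_force'][:2]@E1,s['wrist_force'][:2]@E2,s['wrist_force'][2]],1),'w',round(s['width'],2))
    return s,R
def goto(x,y,z):
    s,R=where(); T=np.r_[C+E1*x/1e3+E2*y/1e3,z/1e3]
    G=np.c_[np.r_[E1,0],np.r_[-E2*-1*-1,0],[0,0,-1]]
    print('shift cm',np.round(R.T@(T-s['position'])*100,2),'turn',np.round(Ro.from_matrix(R.T@G).as_rotvec(),4))
E
python3 - <<'E'
from h import *
goto(-98,0,120)
E
```

```text
t 0.2 dock mm [-318.5 -724.9  222.1] F dock [-0.2 -0.9  0.4] w 1.0
shift cm [ 51.4  -55.65  10.26] turn [-1.000e-03  3.000e-04  4.503e-01]
```

move_arm(
  series=[
    [[3,-3.2,0,0,0,0.03,1],[6,-6.5,0,0,0,0.06,1],[9,-9.8,0,0,0,0.09,1],[12,-13,0,0,0,0.12,1],[15,-16.3,0,0,0,0.15,1],[18,-19.5,0,0,0,0.18,1],[21,-22.8,0,0,0,0.21,1],[24,-26,0,0,0,0.24,1]],
  ],
  newtons=30,
)

```text
clock: 0.87
position: [0.3466, -0.3387, 0.2227]
orientation: [3.14, 0.107, 0.0]
wrist_force: [-0.0, -0.4, 0.5]
width: 0.427
```

```bash
python3 -c "
from h import *
goto(-98,0,120)"
```

```text
t 0.87 dock mm [-221.4 -404.3  222.7] F dock [ 0.  -0.4  0.5] w 0.43
shift cm [ 20.45 -37.    10.26] turn [ 2.000e-04 -0.000e+00  2.086e-01]
```

move_arm(
  series=[
    [[1.7,-3.2,0,0,0,0.025,1],[3.5,-6.4,0,0,0,0.05,1],[5.3,-9.6,0,0,0,0.075,1],[7,-12.8,0,0,0,0.1,1],[8.8,-16,0,0,0,0.125,1],[10.6,-19.2,0,0,0,0.15,1],[12.3,-22.4,0,0,0,0.175,1],[14,-25.6,0,0,0,0.19,1]],
  ],
)

```text
clock: 1.53
position: [0.4685, -0.0738, 0.2228]
orientation: [3.136, -0.191, 0.0]
wrist_force: [-0.1, -0.1, 0.5]
width: 0.008
```

```bash
python3 -c "
from h import *
goto(-98,0,120)"
```

```text
t 1.53 dock mm [-137.9 -125.   222.8] F dock [-0.1 -0.1  0.5] w 0.01
shift cm [  4.22 -12.42  10.28] turn [ 0.0002 -0.0003  0.0189]
```

move_arm(
  series=[
    [[1,-3,2,0,0,0.005,1],[2,-6,4,0,0,0.01,1],[3,-9,6,0,0,0.015,1],[4,-11.5,8,0,0,0.019,1],[4.2,-12.3,9.5,0,0,0.019,1],[4.2,-12.3,10,0,0,0.019,1],[4.2,-12.3,10.2,0,0,0.019,1],[4.2,-12.3,10.2,0,0,0.019,1]],
  ],
)

```text
clock: 2.2
position: [0.5242, 0.0402, 0.1206]
orientation: [3.133, -0.221, -0.001]
wrist_force: [0.9, -0.4, 0.1]
width: 0.003
```

```bash
python3 -c "
from h import *
goto(-98,0,60)
cap('scene','hov_s');p,d=cap('scene')
cv2.imwrite('pics/hov.png',cv2.cvtColor(cv2.resize(p[120:280,190:340],None,fx=4,fy=3.7,interpolation=cv2.INTER_CUBIC),cv2.COLOR_RGB2BGR))"
```

```text
t 2.2 dock mm [-98.7  -4.2 120.6] F dock [ 1.  -0.3  0.1] w 0.0
shift cm [ 0.07 -0.43  6.06] turn [ 0.001   0.0008 -0.    ]
```

View pics/hov.png

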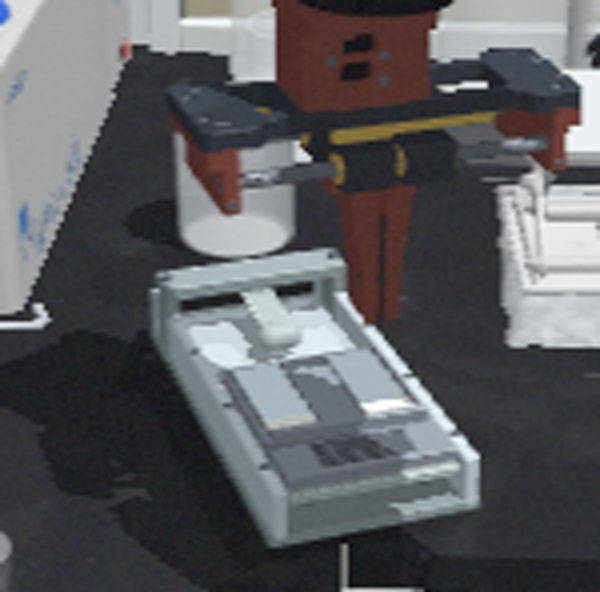

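The shut fingertips hang above the dock, at about scene pixel (286,206). I'll check that against the projection of the reported TCP while I descend.

```bash
python3 -c "
from h import *
s,R=where();f,cx,cy,Rc,t=K('scene')
for q in (s['position'],np.r_[C-E1*.099,.038]):
  c=Rc@q+t; print(f*c[0]/c[2]+cx,f*c[1]/c[2]+cy)
goto(-98,0,55)"
```

```text
t 2.3 dock mm [-98.   -4.2 121.5] F dock [-0.6  0.2  0. ] w 0.01
282.9613750650392 203.36954409433017
280.6362950947724 240.60972337701702
t 2.3 dock mm [-98.   -4.2 121.5] F dock [-0.6  0.2  0. ] w 0.01
shift cm [-0.01 -0.43  6.65] turn [ 0.0004 -0.0012 -0.0008]
```

move_arm(
  series=[
    [[0,-0.2,2,0,0,0,1],[0,-0.4,4,0,0,0,1],[0,-0.4,5.5,0,0,0,1],[0,-0.4,6.5,0,0,0,1],[0,-0.4,7,0,0,0,1],[0,-0.4,7.3,0,0,0,1],[0,-0.4,7.3,0,0,0,1]],
  ],
)

```text
clock: 2.88
position: [0.5255, 0.0452, 0.0479]
orientation: [3.134, -0.22, 0.001]
wrist_force: [-0.5, -0.6, 0.0]
width: 0.008
```

```bash
python3 -c "
from h import *
goto(-97,0,38)
p,d=cap('scene')
cv2.imwrite('pics/low.png',cv2.cvtColor(cv2.resize(p[170:280,205:325],None,fx=5,fy=5,interpolation=cv2.INTER_CUBIC),cv2.COLOR_RGB2BGR))"
```

```text
t 2.88 dock mm [-98.1   0.8  47.9] F dock [-0.4 -0.6  0. ] w 0.01
shift cm [0.11 0.08 0.99] turn [ 0.0001 -0.0005  0.0006]
```

View pics/low.png

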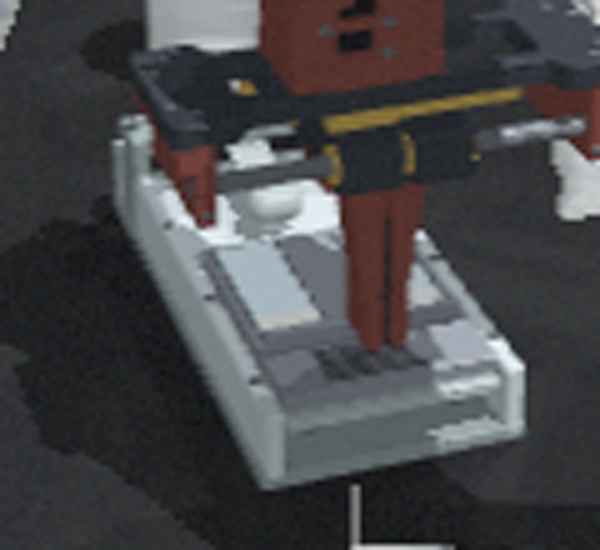

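The fingertips hang just above the ribbed pad, centred and behind the ridge, so I'll press down.

move_arm(
  series=[
    [[0,0,0.4,0,0,0,1],[0,0,0.8,0,0,0,1],[0,0,1.1,0,0,0,1],[0,0,1.4,0,0,0,1],[0,0,1.6,0,0,0,1],[0,0,1.6,0,0,0,1]],
  ],
)

```text
clock: 3.43
position: [0.5256, 0.0456, 0.0317]
orientation: [-3.134, 0.218, -0.001]
wrist_force: [-0.2, -0.8, 5.8]
width: 0.005
```

```bash
python3 -c "
from h import *
goto(-97,0,28)"
```

```text
t 3.43 dock mm [-98.    1.3  31.7] F dock [-0.1 -0.9  5.8] w 0.0
shift cm [0.1  0.13 0.37] turn [-0.0001 -0.0007  0.0014]
```

move_arm(
  series=[
    [[0,0,0.2,0,0,0,1],[0,0,0.4,0,0,0,1],[0,0,0.5,0,0,0,1],[0,0,0.5,0,0,0,1]],
  ],
)

```text
clock: 3.77
position: [0.5257, 0.0455, 0.0282]
orientation: [3.133, -0.219, 0.001]
wrist_force: [-4.2, -1.4, 19.5]
width: 0.003
```

```bash
python3 -c "
from h import *
goto(-97,0,28)"
```

```text
t 3.77 dock mm [-97.9   1.2  28.2] F dock [-4.  -2.  19.5] w 0.0
shift cm [0.09 0.12 0.02] turn [ 0.0006 -0.001   0.0012]
```

move_arm(
  series=[
    [[0.2,0,0,0,0,0,1],[0.5,0,0,0,0,0,1],[0.8,0,0,0,0,0,1],[1.1,0,0,0,0,0,1],[1.4,0,0,0,0,0,1],[1.7,0,0,0,0,0,1],[2.0,0,0,0,0,0,1]],
  ],
)

```text
clock: 4.35
position: [0.5405, 0.0441, 0.0281]
orientation: [3.132, -0.216, -0.013]
wrist_force: [-18.6, 1.9, 35.0]
width: 0.009
```

```bash
python3 -c "
from h import *
goto(-78,0,28)"
```

```text
t 4.35 dock mm [-83.1   1.8  28.1] F dock [-18.7  -0.8  35. ] w 0.01
shift cm [0.51 0.18 0.  ] turn [0.0023 0.008  0.0027]
```

move_arm(
  series=[
    [[0.2,0,-0.05,0,0,0,1],[0.5,0.03,-0.08,0,0,0,1],[0.8,0.06,-0.08,0,0,0,1],[1.1,0.1,-0.08,0,0,0,1],[1.4,0.1,-0.08,0,0,0,1],[1.4,0.1,-0.08,0,0,0,1]],
  ],
)

```text
clock: 4.85
position: [0.5546, 0.0412, 0.0282]
orientation: [3.133, -0.216, -0.012]
wrist_force: [-15.7, 1.7, 24.9]
width: 0.006
```

```bash
python3 -c "
from h import *
goto(-64,0,28)
p,d=cap('scene')
cv2.imwrite('pics/s1.png',cv2.cvtColor(cv2.resize(p[170:280,205:325],None,fx=5,fy=5,interpolation=cv2.INTER_CUBIC),cv2.COLOR_RGB2BGR))"
```

```text
t 4.85 dock mm [-68.7   1.   28.2] F dock [-15.8  -0.5  24.9] w 0.01
shift cm [0.47 0.1  0.02] turn [0.0016 0.0078 0.0026]
```

View pics/s1.png

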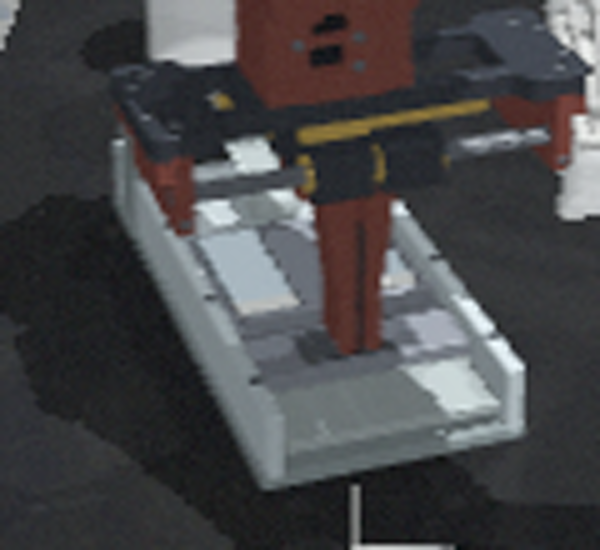

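The tray is down flush with the bed and sliding, with the fingertips against the ridge side. Next the nose has to pass the lip.

move_arm(
  series=[
    [[0.2,0,0,0,0,0,1],[0.5,0,0,0,0,0,1],[0.8,0,0,0,0,0,1],[1.1,0,0,0,0,0,1],[1.4,0,0,0,0,0,1],[1.7,0,0,0,0,0,1],[2.0,0,0,0,0,0,1]],
  ],
)

```text
clock: 5.48
position: [0.5728, 0.0388, 0.0282]
orientation: [3.133, -0.216, -0.017]
wrist_force: [-19.7, 2.5, 30.8]
width: 0.006
```

```bash
python3 -c "
from h import *
goto(-44,0,28)"
```

```text
t 5.48 dock mm [-50.4   1.1  28.2] F dock [-19.8  -0.2  30.8] w 0.01
shift cm [0.64 0.11 0.02] turn [0.0022 0.0106 0.0031]
```

move_arm(
  series=[
    [[0.3,0,-0.02,0,0,0,1],[0.6,0.02,-0.04,0,0,0,1],[1.0,0.04,-0.04,0,0,0,1],[1.4,0.05,-0.04,0,0,0,1],[1.8,0.05,-0.04,0,0,0,1],[2.2,0.05,-0.04,0,0,0,1],[2.6,0.05,-0.04,0,0,0,1],[3.0,0.05,-0.04,0,0,0,1]],
  ],
)

```text
clock: 6.15
position: [0.6034, 0.034, 0.0283]
orientation: [3.133, -0.216, -0.015]
wrist_force: [-16.7, 2.3, 22.1]
width: 0.013
```

```bash
python3 -c "
from h import *
goto(0,0,28)"
```

```text
t 6.15 dock mm [-19.4   0.6  28.3] F dock [-16.8  -0.1  22.1] w 0.01
shift cm [1.94 0.07 0.01] turn [0.0016 0.0092 0.0028]
```

move_arm(
  series=[
    [[0.3,0,0,0,0,0,1],[0.6,0,0,0,0,0,1],[0.9,0,0,0,0,0,1],[1.2,0,0,0,0,0,1],[1.5,0,0,0,0,0,1],[1.8,0,0,0,0,0,1],[2.0,0,0,0,0,0,1],[2.0,0,0,0,0,0,1]],
  ],
)

```text
clock: 6.82
position: [0.6244, 0.031, 0.0284]
orientation: [3.134, -0.217, -0.011]
wrist_force: [-12.4, 0.8, 18.6]
width: 0.003
```

```bash
python3 -c "
from h import *
goto(14,0,28)"
```

```text
t 6.82 dock mm [ 1.8  0.6 28.4] F dock [-12.4  -0.9  18.6] w 0.0
shift cm [1.22 0.06 0.03] turn [0.001  0.0071 0.0024]
```

move_arm(
  series=[
    [[0.15,0,0,0,0,0,1],[0.3,0,0.02,0,0,0,1],[0.45,0,0.02,0,0,0,1],[0.6,0,0.02,0,0,0,1],[0.6,0,0.02,0,0,0,1]],
  ],
)

```text
clock: 7.23
position: [0.6297, 0.0304, 0.0283]
orientation: [3.134, -0.216, -0.013]
wrist_force: [-14.4, 1.2, 20.9]
width: 0.004
```

```bash
python3 -c "
from h import *
goto(14,0,28)"
```

```text
t 7.23 dock mm [ 7.2  0.8 28.3] F dock [-14.4  -0.9  20.9] w 0.0
shift cm [0.68 0.08 0.03] turn [0.0011 0.0081 0.0025]
```

move_arm(
  series=[
    [[0.1,0,0,0,0,0,1],[0.2,0,0,0,0,0,1],[0.3,0,0,0,0,0,1],[0.4,0,0,0,0,0,1],[0.5,0,0,0,0,0,1],[0.5,0,0,0,0,0,1]],
  ],
)

```text
clock: 7.73
position: [0.6344, 0.0297, 0.0283]
orientation: [3.133, -0.217, -0.014]
wrist_force: [-16.8, 0.8, 22.8]
width: 0.003
```

```bash
python3 -c "
from h import *
goto(14,0,28)
p,d=cap('scene')
cv2.imwrite('pics/s2.png',cv2.cvtColor(cv2.resize(p[170:280,205:325],None,fx=5,fy=5,interpolation=cv2.INTER_CUBIC),cv2.COLOR_RGB2BGR))"
```

```text
t 7.73 dock mm [11.9  0.8 28.3] F dock [-16.8  -1.5  22.8] w 0.0
shift cm [0.21 0.08 0.03] turn [0.0013 0.0087 0.0025]
```

View pics/s2.png

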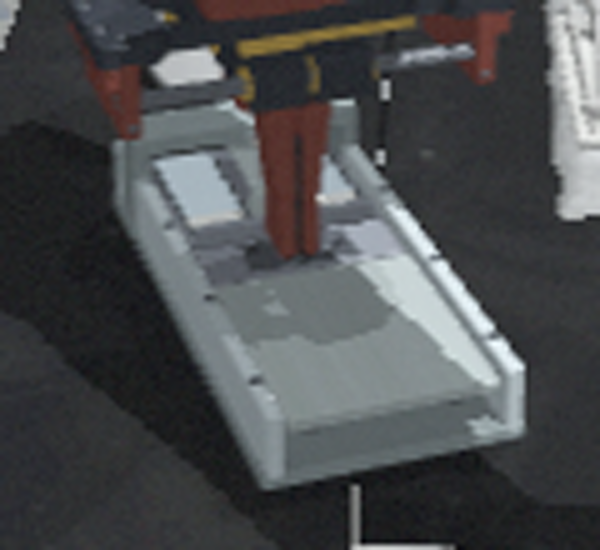

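The tray is nearly home but the bed still looks down. I'll go on in small steps and read the bed height from depth.

```bash
cat >> h.py <<'E'
def bed(n='scene'):
    p,d=cap(n); P=cloud(n,d); q=P[...,:2]-C; a=q@E1*1e3; b=q@E2*1e3; z=P[...,2]*1e3; ok=(d>0)
    for x0,x1 in((-105,-75),(-70,-40),(-35,-20),(-6,-1)):
        k=ok&(a>x0)&(a<x1)&(abs(b)<35); print((x0,x1),np.round(np.median(z[k]),1),k.sum())
E
python3 -c "
from h import *
bed();bed('top')"
```

```text
(-105, -75) 431.4 1294
(-70, -40) 390.7 1710
(-35, -20) 284.5 1822
(-6, -1) 170.3 336
(-105, -75) 516.3 405
(-70, -40) 491.7 511
(-35, -20) 463.9 330
(-6, -1) 444.4 110
```

move_arm(
  series=[
    [[0.1,0,0,0,0,0,1],[0.2,0,0,0,0,0,1],[0.3,0,0,0,0,0,1],[0.3,0,0,0,0,0,1]],
  ],
)

```text
clock: 8.22
position: [0.6345, 0.0297, 0.0283]
orientation: [3.133, -0.216, -0.023]
wrist_force: [-25.4, 2.6, 30.3]
width: 0.004
```

```bash
python3 -c "
from h import *
where();bed()"
```

```text
t 8.22 dock mm [12.   0.8 28.3] F dock [-25.5  -1.   30.3] w 0.0
(-105, -75) 432.8 1248
(-70, -40) 393.4 1662
(-35, -20) 292.7 1576
(-6, -1) 173.7 441
```

```bash
sed -i 's/ok=(d>0)/ok=(d>0)\&(z<60)/' h.py; python3 -c "
from h import *
bed();bed('top')"
```

```text
(-105, -75) 29.7 358
(-70, -40) 29.9 256
(-35, -20) 30.0 112
(-6, -1) 28.4 52
(-105, -75) 30.2 61
(-70, -40) 30.3 5
(-35, -20) nan 0
(-6, -1) nan 0
  return _methods._mean(a, axis=axis, dtype=dtype,
  ret = ret.dtype.type(ret / rcount)
```

move_arm(
  series=[
    [[0.1,0,0,0,0,0,1],[0.2,0,0,0,0,0,1],[0.2,0,0,0,0,0,1]],
  ],
)

```text
clock: 8.62
position: [0.6345, 0.0296, 0.0283]
orientation: [3.132, -0.215, -0.028]
wrist_force: [-29.8, 2.5, 36.8]
width: -0.0
```

```bash
python3 -c "
from h import *
where();bed()"
```

```text
t 8.62 dock mm [12.   0.7 28.3] F dock [-29.9  -1.7  36.8] w -0.0
(-105, -75) 29.7 358
(-70, -40) 29.9 263
(-35, -20) 29.8 112
(-6, -1) 28.5 57
```

The bed has sprung up to 30 mm and the tray tail is on the deck. The TCP stays at 12.0 while the force rises, so the tray is on the stop. I'll unload gently.

move_arm(
  series=[
    [[-0.15,0,-0.03,0,0,0,1],[-0.3,0,-0.06,0,0,0,1],[-0.45,0,-0.08,0,0,0,1],[-0.45,0,-0.08,0,0,0,1]],
  ],
)

```text
clock: 9.0
position: [0.6344, 0.0296, 0.0284]
orientation: [3.134, -0.216, -0.014]
wrist_force: [-15.2, 2.3, 16.1]
width: 0.006
```

```bash
python3 -c "
from h import *
where()"
```

```text
t 9.0 dock mm [11.9  0.7 28.4] F dock [-15.4   0.2  16.1] w 0.01
```

move_arm(
  series=[
    [[-0.1,0,-0.02,0,0,0,1],[-0.2,0,-0.04,0,0,0,1],[-0.3,0,-0.05,0,0,0,1],[-0.3,0,-0.05,0,0,0,1]],
  ],
)

```text
clock: 9.33
position: [0.6343, 0.0296, 0.0285]
orientation: [-3.134, 0.217, 0.006]
wrist_force: [-6.3, 2.2, 5.1]
width: 0.006
```

```bash
python3 -c "
from h import *
where()"
```

```text
t 9.33 dock mm [11.9  0.7 28.5] F dock [-6.6  1.3  5.1] w 0.01
```

move_arm(
  series=[
    [[-0.1,0,-0.02,0,0,0,1],[-0.2,0,-0.05,0,0,0,1],[-0.4,0,-0.15,0,0,0,1],[-0.6,0,-0.4,0,0,0,1],[-0.7,0,-0.8,0,0,0,1],[-0.7,0,-1.2,0,0,0,1]],
  ],
)

```text
clock: 9.83
position: [0.6295, 0.0292, 0.0414]
orientation: [3.134, -0.219, 0.0]
wrist_force: [-0.1, 0.5, -0.5]
width: 0.006
```

```bash
python3 -c "
from h import *
where();bed()"
```

```text
t 9.83 dock mm [ 7.1 -0.4 41.4] F dock [-0.1  0.5 -0.5] w 0.01
(-105, -75) 29.6 361
(-70, -40) 30.0 249
(-35, -20) 30.0 118
(-6, -1) 45.1 96
```

move_arm(
  series=[
    [[0,0,-3,0,0,0,1],[0,0,-6.5,0,0,0,1],[0,0,-10,0,0,0,1],[0,0,-14,0,0,0,1],[-2,3,-16,0,0,0,1],[-4,6.5,-16,0,0,0,1],[-6,10,-16,0,0,0,1],[-8,13.5,-16,0,0,0,1]],
  ],
)

```text
clock: 10.55
position: [0.5308, -0.0944, 0.202]
orientation: [3.134, -0.218, 0.003]
wrist_force: [0.4, -0.7, -0.1]
width: 0.006
```

move_arm(
  series=[
    [[-1,3.5,0,0,0,0,1],[-2,7,0,0,0,0,1],[-3,10.5,0,0,0,0,1],[-4,14,0,0,0,0,1],[-4,17,0,0,0,0,1],[-4,18,0,0,0,0,1],[-4,18,0,0,0,0,1]],
  ],
)

```text
clock: 11.13
position: [0.4661, -0.2691, 0.2013]
orientation: [3.132, -0.227, 0.001]
wrist_force: [-0.6, -0.2, -0.2]
width: 0.009
```

```bash
python3 -c "
from h import *
where();bed();bed('top')
p,d=cap('top','end_t'); p2,_=cap('scene','end_s')
A=cv2.resize(p[155:275,180:315],None,fx=3,fy=4,interpolation=cv2.INTER_CUBIC); B=cv2.resize(p2[180:270,215:320],(395,480),interpolation=cv2.INTER_CUBIC)
cv2.imwrite('pics/end.png',cv2.cvtColor(np.hstack([A,B]),cv2.COLOR_RGB2BGR))
P=cloud('top',d);q=P[...,:2]-C;a=q@E1*1e3;b=q@E2*1e3;z=P[...,2]*1e3
for x in range(-24,50,3):
  k=(abs(a-x)<2)&(abs(b)>16)&(abs(b)<38); print(x,np.round(np.median(z[k]),1),end='; ')
"
```

```text
t 11.13 dock mm [-112.9 -318.7  201.3] F dock [-0.5 -0.3 -0.2] w 0.01
(-105, -75) 29.7 356
(-70, -40) 29.9 261
(-35, -20) 29.7 119
(-6, -1) 27.8 34
(-105, -75) 30.0 284
(-70, -40) 30.2 277
(-35, -20) 30.0 139
(-6, -1) 28.0 43
-24 30.0; -21 30.0; -18 29.3; -15 29.6; -12 20.4; -9 22.1; -6 28.5; -3 28.7; 0 27.9; 3 27.9; 6 28.3; 9 27.7; 12 28.3; 15 28.4; 18 29.2; 21 28.1; 24 33.9; 27 35.2; 30 29.7; 33 28.5; 36 29.9; 39 28.4; 42 29.0; 45 28.9; 48 28.7;
```

View pics/end.png

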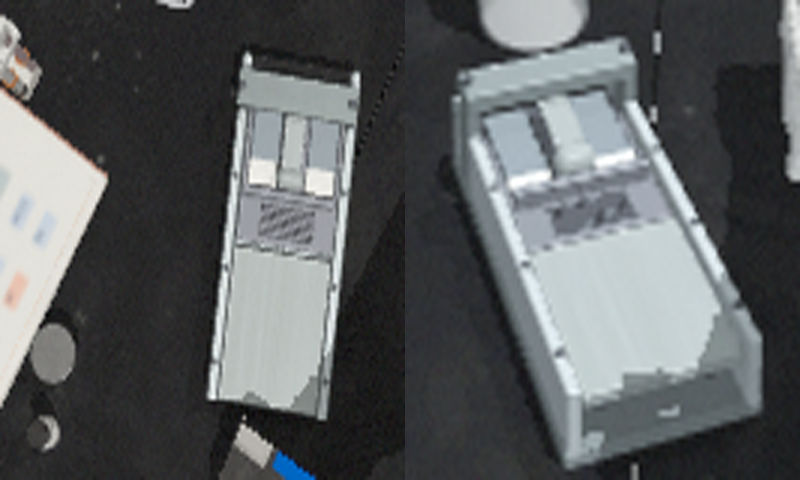

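The end view shows the tray under the leaf and the bed up behind it, with the vial and stopper still standing. Depth puts the tail at about −8 and the ridge at about 26–27, which matches home. The robot is clear, so I'm handing in.

```bash
python3 -c "
from h import *
a=cv2.imread('pics/top0.png').astype(int);b=cv2.imread('pics/end_t.png').astype(int)
for n,(u,v) in dict(jar=(382,242),stopper=(198,243),vial=(194,262)).items(): print(n,abs(a-b)[v-14:v+14,u-14:u+14].mean().round(1))
print(hand_in())"
```

```text
jar 6.3
stopper 2.2
vial 2.7
the job is handed in; nothing more can be done
None
```

The tray is home against the end stop, and I handed the job in at about 11 s of the 42 s allowed. I pressed it down on the ribbed pad until the bed reached its stop, and slid it under the leaf with about 19–37 N of downward force. I pushed until it stopped moving while the forward force rose to about 30 N. Then I eased the force off, backed the fingers away from the ridge, lifted and drew clear.

**Final checks**
- **Bed:** depth from both cameras puts it at 30 mm, so it has sprung back up.
- **Tray:** it lies flat on the deck with its top at about 28 mm. Its tail is at dock x ≈ −8 and its ridge at about 26–27, which matches home to within the 1–2 mm the cameras can resolve.
- **Robot:** the fingers are clear and the wrist force is near zero.
- **Jar, vial and stopper:** the robot never went near them. Comparing the overhead pictures from before and after, the vial and stopper patches barely changed. The jar patch changed somewhat more; I took that to be the arm's shadow but did not check it.

**Disagreement:** with the tray on the stop, the tool read dock x = 12 rather than the 14 I expected with the fingers against the ridge. That is within the error of my dock position estimate. I could not check to better than 1–2 mm that the tray stayed fully on the stop after I let go.

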